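# Demould a plaster brush rest

### The job

Turn the red clamp knob clockwise until the keeper is fully clear of the plaster brush rest, then ease the rest out of its mould: its toe is tucked deep under the steel lip, so raise the other end just a little, then draw the toe out as you tip it further, and ease off if you feel it bind. Lay it gently, flat and ridge up, inside the rim of the blue drying rack and let go; the plaster is fragile, and everything else on the table stays where it is.

Things in the scene. Friction and masses are not known exactly. Their poses are not given: they have to be found in the camera images.
- mould: dark grey metal mould fixed to the table, 225 x 110 mm, top face z 34 mm. Origin at table height under the centre of the cavity; +x runs from the toe end (near the robot) to the clamp end; the block spans x -85 to +140. Cavity 94 (x) x 64 (y) mm, 14 deep, floor at z 20. It is only 2 mm longer than the casting at each end, so a level casting can be neither lifted nor slid from under the lip
- lip_edge (a point): middle of the upper inner edge of the steel lip plate, at x -47, y 0, z 36 mm in the mould's frame. The plate is 6 mm thick (underside z 30) and roofs an undercut, 46 mm wide and 22 mm long (x -47 to -69), that continues the cavity floor and holds the casting's toe. The plaster chips if pushed on the mould with over 18 N, or squeezed with over 45 N a finger
- cast: off-white brittle plaster brush rest, 0.13 to 0.25 kg. Origin: centre of the underside of its base; axes as the mould's while in the cavity, base flush with the mould's top. Base 90 (x) x 60 x 14 mm. Toe: tongue 6 thick, 40 wide on the underside, ending at x -63. Ridge, the only grip: crosswise at x 0, 16 mm thick (x), y -26 to +26, solid from z 14 to 36, four teeth on it up to z 45
- rack: blue drying rack fixed to the table, 162 (x) x 112 (y) mm outside; origin under its centre; inside the rim 150 x 100 mm, floor 10 mm and rim top 20 mm above the table. It may be left or right of the mould (the paint box is on the other side)
- clamp_grip (a point): point on the clamp knob's upright axis at the height to grip it. The axis stands at x 108, y 0 mm in the mould's frame. The red knob's grip bar, 42 x 14 mm, lies along the mould's x axis when joint clamp is 0 and turns with it
- clamp (a joint): angle of the clamp knob, rad: 0 clamped, grows clockwise seen from above, to the stop at 1.45; friction torque about 0.06 N m. Geared to the keeper: 11 mm of keeper travel per rad
- keeper (a joint): travel in m of the red keeper plate (24 x 36 x 6.5 mm, its underside 1.5 mm above the casting) away from the casting, along the mould's +x. At 0 it covers 9 mm of the casting's heel, from 0.011 on it is clear, end of travel 0.016. Its top is at z 42 mm in the mould's frame
- paintbox: bystander fixed to the table: dark tray of coloured paint pans, 160 x 110 x 18 mm, origin under its centre
- jar_ochre: bystander: yellow jar, 54 mm across, 75 tall; origin under its centre
- jar_blue: bystander: blue jar, 54 mm across, 75 tall; origin under its centre
- bowl: bystander: green bowl, 110 mm across, 50 tall; origin under its centre
- tape: bystander: cork-brown roll of tape lying flat, 90 mm across, 24 high
- spatula: bystander: spatula lying flat, 200 mm long
- brush: bystander: brush lying flat, 190 mm long

How it is judged:
By the outcome, as a careful person would: the job done as asked, in the order asked, and still so for the second after the job is handed in, with the robot touching nothing.
It also fails if it takes over 64 s, if anything falls off the work surface, if the arm or the gripper's body presses on something with over 40 N, if the wrist force passes 120 N, or if a joint passes its speed limit or range.

### The arm

A 6-joint arm with a two-finger parallel gripper is mounted at the origin on the work surface. World frame = base frame: x ahead of the robot, y to its left, z up, the work surface at z = 0. Lengths are in mm, angles in degrees, forces in N, time in s.
With the tool pointing down it reaches from about 350 to 850 mm from the base axis. Payload 8.1 kg.
Tool frame: the origin (TCP) lies between the finger pads; the fingertips stand 22 mm ahead of it and the grasp point (between the pads) lies 3 mm ahead of it; z points along the fingers, y is the line along which they close (so a half turn about z gives the same grasp; the last joint's range is limited). The gripper opens to 85 mm and grips with 20 to 120 N. Pads are 22 mm wide; open, the fingers measure 114 mm over their backs; the gripper's body (76 mm by 85 mm) begins 54 mm behind the grasp point. The pads swing forward as they close: fully open they stand 13 mm farther back than shut.
Start: joints at [66.956, 7.471, 85.268, -0, 87.261, -4.893], TCP at [186.895, 570.154, 253.292] pointing down, gripper open.
Joint ranges: [-169.43, 169.43], [-51.17, 129.36], [1.28, 143.12], [-76.62, 256.62], [0, 156.53], [-152.29, 152.29]. Speed limits (degrees/s): [136.94, 136.94, 159.86, 180, 180, 180].

### API

Orientations are given as [roll, pitch, yaw] about the fixed x, y, z axes, in that order (R = Rz(yaw) Ry(pitch) Rx(roll)).
In Python, from bench import r, vision gives the robot as it stands.
- The arm moves only by the tool step_arm, never from a script. Its argument "targets" is a list that holds one entry, the list of rows, each a list of 6 numbers: the shift along the world's x, y, z in mm, then the turn, a rotation vector about the world's x, y, z in rad. In form: [[[x, y, z, rx, ry, rz], ...]]. A call has 1 to 12 rows; each row is the pose to reach, as a shift and turn from the pose commanded when the call began; what a row does not reach only later rows make up. A row lasts 1/12 s, in which the tool goes at most 41.7 mm and 7.16 degrees, less where a joint would pass 70% of its speed; a pose out of reach is approached as far as the arm can. A call with a gripper value outside its range is refused whole. "fingers" is the gripper's target within -1 to 1 (shut at 1, half-way at 0, fully open at -1), set as the call begins (left out, the last holds). The fingers move at their own pace and stop on an object; "newtons" is the grip in N (left out, the last holds). Time passes only in rows, so rows that repeat a pose let the fingers close. It gives the time, the measured TCP pose, the force, the opening and the grip force at its end, in the units of the state.
- r.sense(): the state, without advancing time (a new reading comes with each control period).
- vision.snapshot(name): name is "side" or "top"; returns a dict with "img" (400x640x3 uint8, blue, green, red), "mtx" (3x3 intrinsics, pixels), "eye" and "attitude" of the camera in the world. Camera axes: x right, y up, looking along -z (the intrinsics and any distortion apply to the point x, -y, -z); pixel columns grow to the right and rows downward; lengths in mm; the calibration is good to about 2 mm. A picture is of the moment at which its call begins. There is no depth.
- r.hand_in(): hands the job in; it is judged then, once.
The state is a dict: "time": time; "joint_pos": joint angles; "qd": joint speeds; "joint_efforts": joint torques, N m; "tool_pos": TCP position; "tcp_rot": TCP orientation; "ft_force": force on the tool from outside, world axes, zero at the start; "wrist_torque": the same for the moment, N m; "finger_gap": finger opening in mm; "grip_force": force on a finger pad.
Only numpy, scipy, OpenCV 4.12 (cv2) and the standard library are available. Lean on these libraries where they do the work, as an engineer would, in place of code of your own. Each camera call takes 0.05 s, during which the arm holds its last target. There are 200 camera calls.

## Working session

There is one attempt and no reset: what is moved stays moved. The work goes in short steps, Python scripts to look and compute and a tool call to move; the robot and the scene stay as the last step left them, time stands still between calls to the robot, and variables do not carry over. Pictures are saved under pics/ and viewed, at most 10 in all, crops included, and the job is handed in when it is done.

Besides the shell and the picture viewer there is one more tool, called after "Request:" as a command line: name --argument value ..., lists and objects as JSON in quotes. step_arm: Moves the arm, as the interface text tells. Its arguments: {"type":"object","properties":{"targets":{"type":"array"},"fingers":{"type":"number"},"newtons":{"type":"number"}},"required":["targets"]}

```bash
mkdir -p pics; ls
cat > h.py <<'E'
import numpy as np, cv2
from bench import r, vision
from scipy.spatial.transform import Rotation as R
def rot(a):
    a=np.array(a,float)
    return a if a.shape==(3,3) else (R.from_quat(a).as_matrix() if a.size==4 else R.from_euler('xyz',a,degrees=True).as_matrix())
def ray(s,px,z):
    px=np.atleast_2d(np.array(px,float)); u=cv2.undistortPoints(px[:,None],s['mtx'],np.zeros(5) if s.get('dist') is None else s['dist'])[:,0]
    d=np.c_[u[:,0],-u[:,1],-np.ones(len(u))]@rot(s['attitude']).T
    e=np.array(s['eye'],float); return e+d*((z-e[2])/d[:,2])[:,None]
def proj(s,P):
    p=(np.atleast_2d(P)-np.array(s['eye']))@rot(s['attitude']); q=np.c_[p[:,0],-p[:,1],-p[:,2]]@np.array(s['mtx']).T
    return q[:,:2]/q[:,2:]
E
python3 - <<'E'
from h import *
for n in('top','side'):
    s=vision.snapshot(n); cv2.imwrite(f'pics/{n}0.png',s['img']); print({k:v for k,v in s.items() if k!='img'})
print(r.sense())
E
```

```text
pics
{'mtx': array([[481.74352446,   0.        , 327.33118975],
       [  0.        , 481.74352446, 200.08117943],
       [  0.        ,   0.        ,   1.        ]]), 'eye': array([ 429.60096631,    2.92237451, 1615.83833869]), 'attitude': array([  6.22024935,  -0.65407467, -89.37120901])}
{'mtx': array([[386.55957137,   0.        , 326.61106204],
       [  0.        , 386.55957137, 195.75060166],
       [  0.        ,   0.        ,   1.        ]]), 'eye': array([  196.74485514, -1085.79355226,   759.79785693]), 'attitude': array([ 60.00261041,   0.58102764, -21.3170233 ])}
{'time': 0.1, 'joint_pos': array([ 6.69581472e+01,  7.51152905e+00,  8.53232983e+01,  1.60775136e-03,
        8.72610299e+01, -4.89157572e+00]), 'qd': array([-0.07533706, -0.00800923, -0.05656993, -0.05719426,  0.08879743,
        0.00794709]), 'joint_efforts': array([ 8.93258384e-04, -5.70944095e+01, -5.01947522e+01, -2.61433579e-04,
        7.86191085e-03, -5.54513508e-05]), 'tool_pos': array([186.68217181, 569.73984074, 252.33901761]), 'tcp_rot': array([-1.79904629e+02, -9.77372072e-03,  1.61849637e+02]), 'ft_force': array([ 0.05550866, -0.30236345, -0.14569644]), 'wrist_torque': array([ 0.00835691, -0.01285152,  0.03390368]), 'grip_force': 0.0, 'finger_gap': 85.79676865040787}
```

View pics/top0.png

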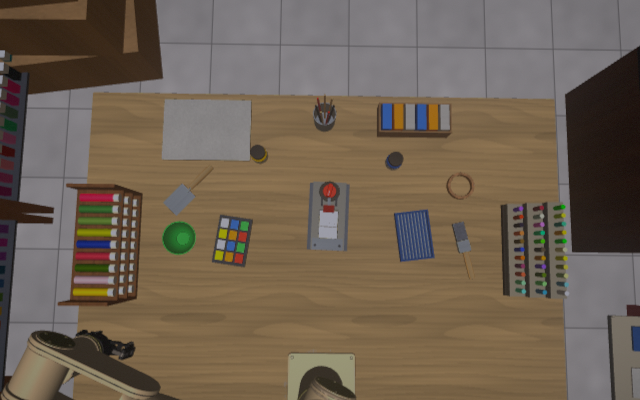

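View pics/side0.png

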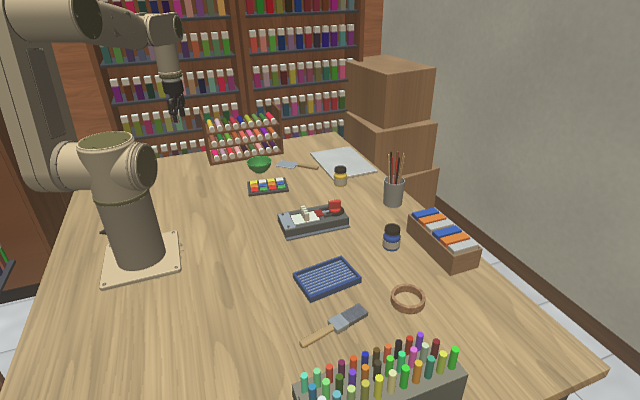

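Top: mould about (328,216), knob (329,190), casting (328,222), rack (414,235), paint box on the left. Side: mould (314,220), knob (334,207), rack (327,278).

```bash
cat > m.py <<'E'
from h import *
s=vision.snapshot('top'); im=s['img']; g=im.astype(int); hsv=cv2.cvtColor(im,cv2.COLOR_BGR2HSV)
def comp(m,c0,rad):
    k=np.zeros(m.shape,np.uint8); cv2.circle(k,c0,rad,255,-1); m=cv2.bitwise_and(m.astype(np.uint8)*255,k)
    m=cv2.morphologyEx(m,cv2.MORPH_CLOSE,np.ones((3,3)))
    cs=cv2.findContours(m,cv2.RETR_EXTERNAL,cv2.CHAIN_APPROX_NONE)[0]; return max(cs,key=cv2.contourArea)[:,0]
def rect(name,c,z):
    P=ray(s,c,z)[:,:2]; b=cv2.minAreaRect(P.astype(np.float32)); print(name,np.round(b[0],1),np.round(b[1],1),round(b[2],2)); return b
H,S,V=hsv[...,0],hsv[...,1],hsv[...,2]
wood=(H<25)&(S>60)&(V>90)
red=((H<8)|(H>172))&(S>130)
rect('mould34',comp(~wood,(328,217),40),34)
rect('rack20',comp(~wood,(414,235),34),20)
rect('knob60',comp(red,(329,188),11),60)
rect('keeper42',comp(red,(329,209),8),42)
rect('white34',comp((S<50)&(V>165),(328,222),26),34)
print(proj(s,[[600,0,34]]))
cv2.imwrite('pics/c1.png',cv2.resize(im[170:270,295:445],None,fx=5,fy=5,interpolation=cv2.INTER_CUBIC))
s=vision.snapshot('side'); cv2.imwrite('pics/c2.png',cv2.resize(s['img'][190:250,265:365],None,fx=8,fy=8,interpolation=cv2.INTER_CUBIC))
E
python3 m.py
```

```text
mould34 [552.1 -15.8] [132.1 227.8] 88.28
rack20 [ 490.7 -300.9] [165.  116.6] 7.25
knob60 [632.5 -18. ] [46.  39.1] 0.53
keeper42 [575.2 -15.7] [19.8 32.8] 0.56
white34 [523.7 -14.4] [53.5 82.4] 87.8
[[323.31429777 200.69717105]]
```

View pics/c1.png

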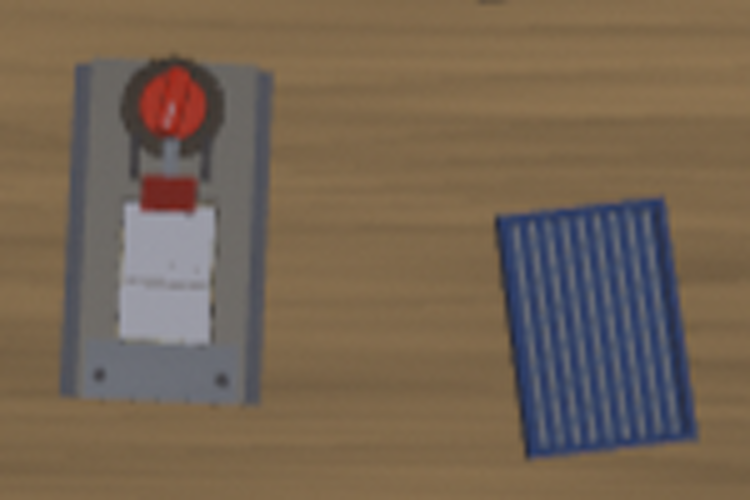

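View pics/c2.png

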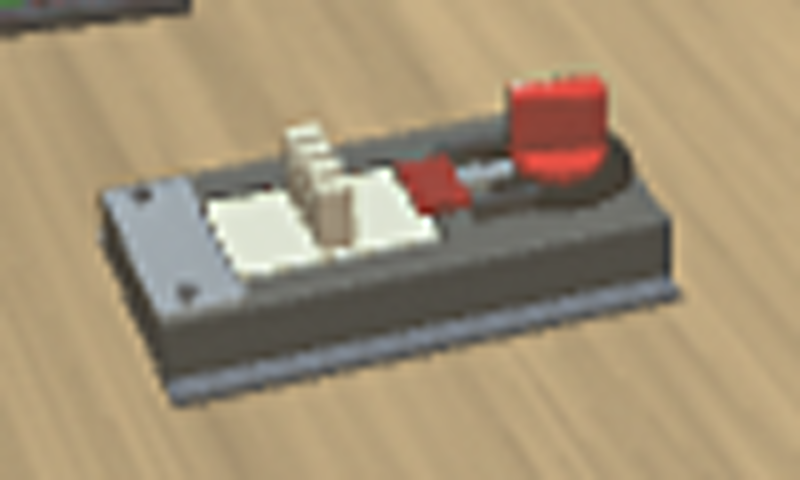

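c1: casting corners near (123,203), (215,207), (118,342), (212,347); keeper 141–196 × 177–211. The grip bar lies along the mould's x axis. c2: mould corners (165,318), (670,215) and heel corner (437,240). I'll fit the pose to these points by least squares.

```bash
cat > f.py <<'E'
from h import *
from scipy.optimize import least_squares
t=vision.snapshot('top'); s=vision.snapshot('side')
T=[((123,203),(45,30,34)),((215,207),(45,-30,34)),((118,342),(-47,30,36)),((212,347),(-47,-30,36)),((141,177),(60,18,42)),((196,179),(60,-18,42)),((140,210),(36,18,42)),((196,212),(36,-18,42)),((245,403),(-85,-55,34))]
S=[((165,318),(-85,-55,34)),((670,215),(140,-55,34)),((437,240),(45,-30,34)),((243,278),(-47,-30,36)),((207,203),(-47,30,36)),((100,190),(-85,55,34))]
tp=np.array([((a+.5)/5-.5+295,(b+.5)/5-.5+170) for (a,b),_ in T]); sp=np.array([((a+.5)/8-.5+265,(b+.5)/8-.5+190) for (a,b),_ in S])
tm=np.array([q for _,q in T],float); sm=np.array([q for _,q in S],float)
def W(p,m): return m@R.from_euler('z',p[2],degrees=True).as_matrix().T+[p[0],p[1],0]
def fit(ut,us):
    f=lambda p:np.r_[ut*(proj(t,W(p,tm))-tp).ravel(),us*(proj(s,W(p,sm))-sp).ravel()]
    o=least_squares(f,[526,-15,-2],x_scale=[1,1,1]);return o
for a,b in((1,1),(1,0),(0,1)):
    o=fit(a,b); print(np.round(o.x,2)); 
o=fit(1,1); print(np.round(o.fun.reshape(-1,2),1).tolist())
# rack: rim top corners
g=cv2.cvtColor(t['img'],cv2.COLOR_BGR2HSV)
c=np.array([((a+.5)/5-.5+295,(b+.5)/5-.5+170) for a,b in((497,215),(663,198),(697,438),(528,458))])
P=ray(t,c,20); print(np.round(P[:,:2],1).tolist(),P.mean(0))
q=s['img'].astype(int); m=((q[...,0]>q[...,2]+25)).astype(np.uint8)*255; k=np.zeros_like(m); cv2.circle(k,(327,278),45,255,-1); m&=k
cs=max(cv2.findContours(m,0,1)[0],key=cv2.contourArea); B=cv2.boundingRect(cs); print('side rack',B)
print(proj(s,[P.mean(0)]),proj(s,np.c_[P[:,:2],P[:,2]]).round(1).tolist())
E
python3 f.py
```

```text
[524.9  -16.33  -1.08]
[524.08 -15.8   -1.23]
[526.01 -18.01  -1.27]
[[0.1, -0.6], [-0.1, -0.9], [0.2, -0.5], [-0.2, -0.9], [0.3, -0.1], [0.3, -0.2], [0.3, 0.6], [0.1, 0.5], [0.5, -0.2], [-0.5, 1.0], [0.1, 0.2], [0.6, -1.1], [-1.1, -0.9], [-1.4, -0.6], [-0.4, -0.0]]
[[564.5, -235.7], [577.2, -346.6], [418.5, -367.3], [404.2, -255.5]] [ 491.13721873 -301.2980146    20.        ]
side rack (293, 256, 68, 42)
[[325.39988186 274.04051478]] [[340.2, 254.4], [359.8, 276.4], [308.8, 296.7], [291.3, 271.7]]
```

```bash
cat > p.py <<'E'
from h import *
s=vision.snapshot('side')
for z in(50,60,70,80): print(z,proj(s,[[611.6,-25,z],[653.6,-25.5,z]]).round(1).tolist(),'bar top side px ~',(508/8+264.6,80/8+189.6),(605/8+264.6,78/8+189.6))
# 2D extraction: clearance over (tx,tz) per tilt, dense point samples
def dens(p,n=25): p=np.array(p,float); q=np.roll(p,-1,0); return np.concatenate([a+(b-a)*np.linspace(0,1,n,endpoint=False)[:,None] for a,b in zip(p,q)])
cast=np.array([(-63,20),(45,20),(45,34),(8,34),(8,65),(-8,65),(-8,34),(-45,34),(-45,26),(-63,26)],float)-[-63,20]
cd=dens(cast)
obs=[np.array(o,np.float32) for o in([(-200,-50),(200,-50),(200,20),(-200,20)],[(-85,30),(-47,30),(-47,36),(-85,36)],[(-85,0),(-69,0),(-69,36),(-85,36)],[(47,0),(140,0),(140,34),(47,34)],[(52,34),(77,34),(77,42),(52,42)])]
def sd(P):
    d=np.full(len(P),1e9)
    for o in obs:
        a,b=o.min(0),o.max(0); q=np.maximum(a-P,P-b); d=np.minimum(d,np.hypot(*np.maximum(q,0).T)+np.minimum(q.max(1),0))
    return d.min()
prev=np.array([-63,20.])
for th in list(range(0,41,2)):
    c,sn=np.cos(np.radians(th)),np.sin(np.radians(th)); M=np.array([[c,sn],[-sn,c]])
    best=max(((sd(cd@M+[tx,tz]),tx,tz) for tx in np.arange(-66,-30,1.) for tz in np.arange(20,34,.5) if tx<-46 ),key=lambda v:(min(v[0],2.5),-np.hypot(v[1]-prev[0],v[2]-prev[1])))
    out=[tx for tx in np.arange(best[1],-20,.5)]
    k=0
    for tx in out:
        if sd(cd@M+[tx,best[2]])<0.8: break
        k=tx
    prev=np.array(best[1:]); o=np.array([63,0])@M+prev
    print(th,np.round(best,2),'drawable to tx',k,'origin',o.round(1))
E
python3 p.py
```

```text
50 [[328.9, 208.8], [340.1, 206.4]] bar top side px ~ (328.1, 199.6) (340.225, 199.35)
60 [[328.9, 206.3], [340.2, 204.0]] bar top side px ~ (328.1, 199.6) (340.225, 199.35)
70 [[328.9, 203.8], [340.2, 201.5]] bar top side px ~ (328.1, 199.6) (340.225, 199.35)
80 [[328.9, 201.4], [340.2, 199.1]] bar top side px ~ (328.1, 199.6) (340.225, 199.35)
0 [  2. -63.  22.] drawable to tx -62.0 origin [ 0. 22.]
2 [  1.5 -63.   21.5] drawable to tx -62.0 origin [-0.  23.7]
4 [  1.26 -62.    21.5 ] drawable to tx -62.0 origin [ 0.8 25.9]
6 [  1. -62.  21.] drawable to tx -61.5 origin [ 0.7 27.6]
8 [  1.06 -57.    21.5 ] drawable to tx -56.0 origin [ 5.4 30.3]
10 [  1. -57.  21.] drawable to tx -55.5 origin [ 5.  31.9]
12 [  1.56 -48.    22.  ] drawable to tx -46.0 origin [13.6 35.1]
14 [  1.78 -47.    22.  ] drawable to tx -28.5 origin [14.1 37.2]
16 [  1.69 -47.    22.  ] drawable to tx -20.5 origin [13.6 39.4]
18 [  1.64 -47.    22.  ] drawable to tx -20.5 origin [12.9 41.5]
20 [  1.52 -47.    22.  ] drawable to tx -20.5 origin [12.2 43.5]
22 [  1.5 -47.   21.5] drawable to tx -20.5 origin [11.4 45.1]
24 [  1.5 -47.   21.5] drawable to tx -20.5 origin [10.6 47.1]
26 [  1.5 -47.   21.5] drawable to tx -20.5 origin [ 9.6 49.1]
28 [  1.5 -47.   21.5] drawable to tx -20.5 origin [ 8.6 51.1]
30 [  1.36 -47.    21.5 ] drawable to tx -20.5 origin [ 7.6 53. ]
32 [  1.22 -47.    21.5 ] drawable to tx -20.5 origin [ 6.4 54.9]
34 [  1.09 -47.    21.5 ] drawable to tx -20.5 origin [ 5.2 56.7]
36 [  1. -47.  21.] drawable to tx -20.5 origin [ 4. 58.]
38 [  1. -47.  21.] drawable to tx -20.5 origin [ 2.6 59.8]
40 [  0.89 -47.    21.  ] drawable to tx -20.5 origin [ 1.3 61.5]
```

Request:
step_arm --targets '[[[40,-50,0,0,0,0.03],[75,-90,0,0,0,0.06],[112,-130,0,0,0,0.09],[150,-170,0,0,0,0.12],[187,-205,0,0,0,0.15],[225,-240,0,0,0,0.18],[262,-275,0,0,0,0.21],[300,-310,0,0,0,0.24],[325,-345,0,0,0,0.27],[350,-380,0,0,0,0.29],[375,-415,0,0,0,0.294],[395,-450,0,0,0,0.294]]]' --fingers 0 --newtons 30

```text
time: 1.35
tool_pos: [523.5, 198.6, 253.4]
tcp_rot: [180.0, 0.0, 178.7]
ft_force: [0.6, 2.2, -0.5]
finger_gap: 43.0
grip_force: 0.0
```

Request:
step_arm --targets '[[[18,-36,0,0,0,0],[36,-72,0,0,0,0],[55,-108,0,0,0,0],[73,-144,0,0,0,0],[91,-180,-20,0,0,0],[105,-208,-50,0,0,0],[109.5,-217,-80,0,0,0],[109.5,-217,-100,0,0,0],[109.5,-217,-120,0,0,0],[109.5,-217,-130,0,0,0],[109.5,-217,-130,0,0,0],[109.5,-217,-130,0,0,0]]]'

```text
time: 2.35
tool_pos: [631.7, -16.4, 123.4]
tcp_rot: [180.0, -0.0, 178.7]
ft_force: [0.9, 0.0, 0.6]
finger_gap: 42.7
grip_force: 0.0
```

Request:
step_arm --targets '[[[1,-1,-15,0,0,0],[1,-2,-30,0,0,0],[1,-2,-38,0,0,0],[1,-2,-44,0,0,0],[1,-2,-49,0,0,0],[1,-2,-52,0,0,0],[1,-2,-52,0,0,0]]]'

```text
time: 2.93
tool_pos: [632.9, -18.5, 71.3]
tcp_rot: [180.0, -0.0, 178.7]
ft_force: [0.1, 0.6, -0.4]
finger_gap: 42.8
grip_force: 0.0
```

Run:
```python
from h import *
s=vision.snapshot('side'); cv2.imwrite('pics/k1.png',cv2.resize(s['img'][160:245,270:370],None,fx=7,fy=7,interpolation=cv2.INTER_CUBIC)); print(r.sense()['tool_pos'],r.sense()['ft_force'])
```

```text
[633.01441813 -18.56163367  71.59850571] [-1.52442688  0.46291634  1.07971118]
```

View pics/k1.png

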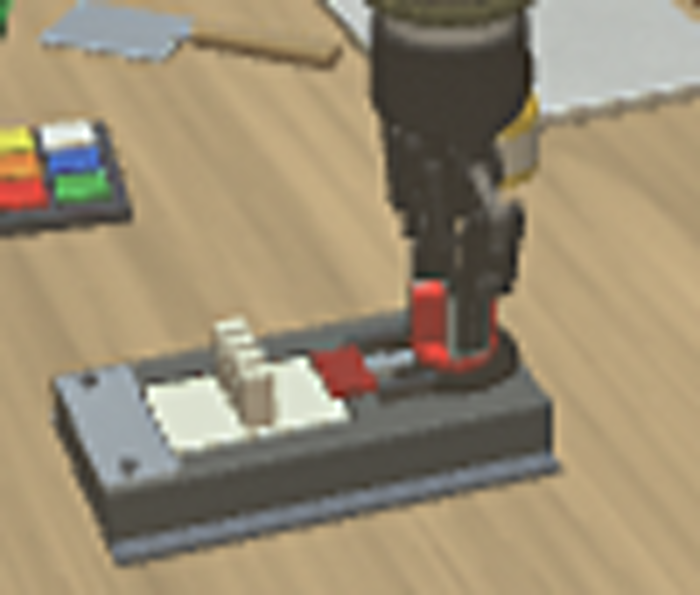

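The fingers flank the red bar (411–497, 285–360) with no contact. I'll close on it and turn.

Request:
step_arm --targets '[[[0,0,0,0,0,0],[0,0,0,0,0,0],[0,0,0,0,0,0],[0,0,0,0,0,0],[0,0,0,0,0,0],[0,0,0,0,0,0]]]' --fingers 1 --newtons 40

```text
time: 3.48
tool_pos: [633.6, -19.2, 72.2]
tcp_rot: [-180.0, 0.1, 178.7]
ft_force: [1.2, -4.7, 5.4]
finger_gap: 13.2
grip_force: 42.1
```

Request:
step_arm --targets '[[[0,-0.5,1,0,0,-0.1],[0,-1,1,0,0,-0.2],[0,-1,1,0,0,-0.3],[0,-1,1,0,0,-0.4],[0,-1,1,0,0,-0.5],[0,-1,1,0,0,-0.6],[0,-1,1,0,0,-0.7]]]'

```text
time: 4.07
tool_pos: [633.7, -18.9, 72.3]
tcp_rot: [179.9, 0.0, 138.3]
ft_force: [5.7, 0.5, -2.4]
finger_gap: 13.3
grip_force: 40.8
```

```bash
python3 -c "
from h import *
s=r.sense();print(s['tool_pos'],s['tcp_rot'],s['ft_force'],s['wrist_torque'],s['grip_force'])"
```

```text
[633.72290535 -18.86673951  72.27236359] [1.79880010e+02 4.52964903e-02 1.38327455e+02] [ 5.7067748   0.45687309 -2.44633256] [ 0.1437832  -0.97271094  0.07825034] 40.75883209705353
```

Request:
step_arm --targets '[[[0,0,0,0,0,-0.1],[0.5,0,0,0,0,-0.2],[0.5,0,0,0,0,-0.3],[0.5,0,0,0,0,-0.4],[0.5,0,0,0,0,-0.5],[0.5,0,0,0,0,-0.6],[0.5,0,0,0,0,-0.67],[0.5,0,0,0,0,-0.72],[0.5,0,0,0,0,-0.75],[0.5,0,0,0,0,-0.75]]]'

```text
time: 4.9
tool_pos: [634.2, -18.6, 72.3]
tcp_rot: [179.9, -0.1, 95.5]
ft_force: [5.5, 1.1, -1.8]
finger_gap: 13.7
grip_force: 41.0
```

Run:
```python
from h import *
e=r.sense();print(e['tool_pos'],e['tcp_rot'],e['ft_force'],e['wrist_torque'],e['grip_force'])
s=vision.snapshot('side'); q=cv2.cvtColor(s['img'],cv2.COLOR_BGR2HSV)
m=(((q[...,0]<8)|(q[...,0]>172))&(q[...,1]>130)).astype(np.uint8); m[:205]=0;m[220:]=0;m[:,:300]=0;m[:,365:]=0
cv2.imwrite('pics/k2.png',cv2.resize(s['img'][160:245,270:370],None,fx=7,fy=7,interpolation=cv2.INTER_CUBIC))
```

```text
[634.2484041  -18.62891171  72.27576054] [ 1.79875962e+02 -6.70178257e-02  9.55186362e+01] [ 5.54017816  1.06193731 -1.8074357 ] [ 0.21725582 -0.93114807 -0.07649382] 40.97694754600525
```

View pics/k2.png

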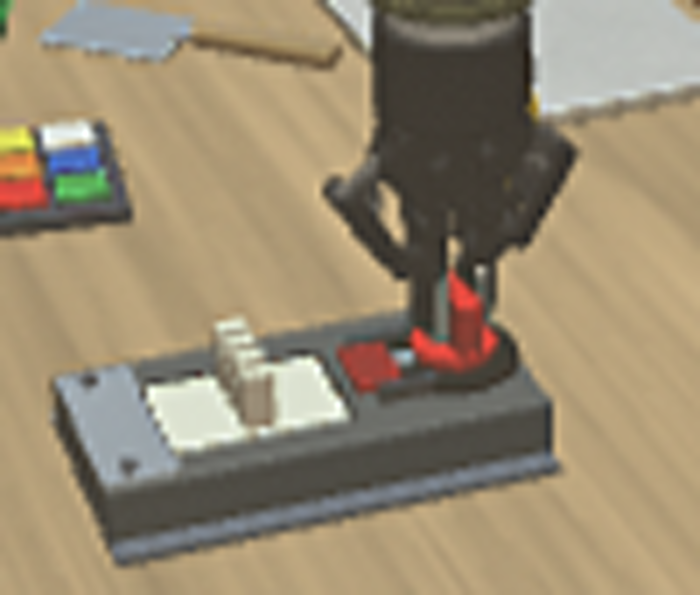

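The keeper at (338–400, 345–390) now stands clear of the heel edge at (350,405). Next I release, rise and go to the ridge.

Request:
step_arm --targets '[[[0,0,0,0,0,0],[0,0,0,0,0,0],[0,0,0,0,0,0],[0,0,20,0,0,0],[0,0,50,0,0,0],[-10,0,60,0,0,-0.05],[-45,1,60,0,0,-0.117],[-80,1.5,60,0,0,-0.117],[-100,2,60,0,0,-0.117],[-107.5,2,60,0,0,-0.117],[-107.5,2,60,0,0,-0.117],[-107.5,2,60,0,0,-0.117]]]' --fingers 0

```text
time: 5.95
tool_pos: [526.6, -17.7, 132.8]
tcp_rot: [179.9, 0.0, 88.9]
ft_force: [0.9, 0.2, 0.1]
finger_gap: 42.8
grip_force: 0.0
```

Run:
```python
from h import *
e=r.sense();print(e['tool_pos'],e['tcp_rot'],e['ft_force'],e['finger_gap'])
s=vision.snapshot('side'); cv2.imwrite('pics/k3.png',cv2.resize(s['img'][160:245,270:370],None,fx=7,fy=7,interpolation=cv2.INTER_CUBIC))
def W(m,p=(526.3,-17,-1.2)): return np.array(m,float)@R.from_euler('z',p[2],degrees=True).as_matrix().T+[p[0],p[1],0]
# predicted crop pixels: ridge near face corners at z56 top, and base z34
print(((proj(s,W([[-8,-26,56],[8,-26,56],[-8,-26,34],[8,-26,34],[45,-30,34],[-47,-30,36],[-47,30,36],[0,26,65],[140,-55,34],[-85,-55,34]]))-[270,160]+.5)*7).round().tolist())
```

```text
[526.6350471  -17.73966377 132.78484563] [1.79919239e+02 2.88416016e-03 8.89019340e+01] [0.89479588 0.21524137 0.05807114] 42.75619533694598
[[247.0, 392.0], [279.0, 385.0], [249.0, 430.0], [281.0, 424.0], [355.0, 413.0], [173.0, 447.0], [140.0, 384.0], [231.0, 320.0], [555.0, 401.0], [110.0, 496.0]]
```

View pics/k3.png

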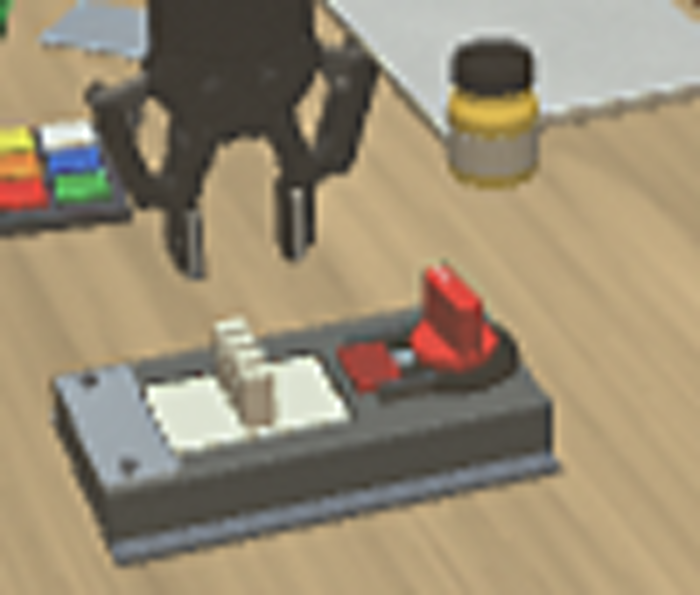

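The view shows the fingers centred over the ridge (about 242 against 245). Descending now.

Request:
step_arm --targets '[[[-0.5,0.5,-20,0,0,0],[-0.5,0.5,-40,0,0,0],[-0.5,0.5,-55,0,0,0],[-0.5,0.5,-65,0,0,0],[-0.5,0.5,-70,0,0,0],[-0.5,0.5,-73,0,0,0],[-0.5,0.5,-73.5,0,0,0],[-0.5,0.5,-73.5,0,0,0]]]'

```text
time: 6.67
tool_pos: [526.1, -17.2, 59.4]
tcp_rot: [179.9, 0.0, 88.9]
ft_force: [0.3, 0.2, 0.4]
finger_gap: 42.9
grip_force: 0.0
```

Request:
step_arm --targets '[[[0,0,0,0,0,0],[0,0,0,0,0,0],[0,0,0,0,0,0],[0,0,0,0,0,0]]]' --fingers 1 --newtons 20

```text
time: 7.0
tool_pos: [526.1, -17.2, 59.8]
tcp_rot: [179.9, 0.0, 88.9]
ft_force: [-0.8, -0.3, 4.3]
finger_gap: 15.6
grip_force: 21.9
```

```bash
python3 -c "
from h import *
s=r.sense();print(s['tool_pos'],s['tcp_rot'],s['ft_force'],s['wrist_torque'],s['grip_force'])"
```

```text
[526.10553167 -17.22469623  59.79118793] [1.79903998e+02 1.32682860e-02 8.89160817e+01] [-0.77683528 -0.32603298  4.2977495 ] [-0.01963855  0.22435261 -0.0164524 ] 21.94583259522915
```

Request:
step_arm --targets '[[[0,0,0,0,0,0],[0,0,0,0,0,0],[0,0,0,0,0,0]]]' --newtons 36

```text
time: 7.25
tool_pos: [526.1, -17.2, 59.8]
tcp_rot: [179.9, 0.0, 88.9]
ft_force: [0.4, 0.4, 6.3]
finger_gap: 15.7
grip_force: 36.4
```

```bash
cat > q.py <<'E'
import re; src=open('p.py').read(); src='import numpy as np\n'+src[src.index('def dens'):src.index('prev=')]; exec(src)
from scipy.sparse import coo_matrix
from scipy.sparse.csgraph import dijkstra
TH=np.arange(0,21,1.); X=np.arange(-66,-38,.5); Z=np.arange(20,32,.5)
D=np.zeros((len(TH),len(X),len(Z)))
for i,th in enumerate(TH):
    c,s=np.cos(np.radians(th)),np.sin(np.radians(th)); M=np.array([[c,s],[-s,c]]); P=cd@M
    for j,x in enumerate(X):
        for k,z in enumerate(Z): D[i,j,k]=sd(P+[x,z])
idx=np.arange(D.size).reshape(D.shape); rows,cols,w=[],[],[]
for d in [(a,b,c) for a in(0,1) for b in(-1,0,1) for c in(-1,0,1) if (a,b,c)!=(0,0,0)]:
    A=[slice(max(0,-v),n-max(0,v)) for v,n in zip(d,D.shape)];B=[slice(max(0,v),n-max(0,-v)) for v,n in zip(d,D.shape)]
    da=np.minimum(D[tuple(A)],D[tuple(B)]).ravel(); ok=da>.45
    rows+=list(idx[tuple(A)].ravel()[ok]);cols+=list(idx[tuple(B)].ravel()[ok]);w+=list((np.linalg.norm(d)/np.minimum(da[ok],2)**4))
G=coo_matrix((w,(rows,cols)),shape=(D.size,)*2).tocsr()
f=lambda th,x,z:idx[int(th),int((x+66)*2),int((z-20)*2)]
dist,pr=dijkstra(G,indices=f(0,-63,21),return_predecessors=True)
g=f(20,-42,24); print(dist[g]); path=[]
while g>=0: path.append(g); g=pr[g]
for g in path[::-1]:
    i,j,k=np.unravel_index(g,D.shape); t=np.radians(TH[i]); c,s=np.cos(t),np.sin(t)
    v=np.array([63,40]); tcp=np.array([v[0]*c-v[1]*s,v[0]*s+v[1]*c])+[X[j],Z[k]]-[0,60]
    print(TH[i],X[j],Z[k],'clr',round(D[i,j,k],2),'tcp',tcp.round(1),'rad',round(t,3))
E
python3 q.py; python3 -c "
from h import *
s=r.sense();print(s['tool_pos'],s['ft_force'],s['wrist_torque'],s['grip_force'])"
```

```text
29.66573191219139
0.0 -63.0 21.0 clr 1.0 tcp [0. 1.] rad 0.0
0.0 -63.0 21.5 clr 1.5 tcp [0.  1.5] rad 0.0
1.0 -63.0 21.5 clr 1.5 tcp [-0.7  2.6] rad 0.017
2.0 -63.0 21.5 clr 1.5 tcp [-1.4  3.7] rad 0.035
3.0 -62.5 21.5 clr 1.5 tcp [-1.7  4.7] rad 0.052
4.0 -62.5 21.5 clr 1.41 tcp [-2.4  5.8] rad 0.07
5.0 -62.0 21.5 clr 1.17 tcp [-2.7  6.8] rad 0.087
6.0 -61.5 21.0 clr 1.0 tcp [-3.   7.4] rad 0.105
7.0 -61.5 21.0 clr 1.0 tcp [-3.8  8.4] rad 0.122
8.0 -61.0 21.0 clr 0.96 tcp [-4.2  9.4] rad 0.14
8.0 -60.5 21.0 clr 1.0 tcp [-3.7  9.4] rad 0.14
8.0 -60.0 21.0 clr 1.0 tcp [-3.2  9.4] rad 0.14
8.0 -59.5 21.0 clr 1.0 tcp [-2.7  9.4] rad 0.14
8.0 -59.0 21.0 clr 1.0 tcp [-2.2  9.4] rad 0.14
8.0 -58.5 21.0 clr 1.0 tcp [-1.7  9.4] rad 0.14
8.0 -58.0 21.0 clr 1.0 tcp [-1.2  9.4] rad 0.14
8.0 -57.5 21.0 clr 1.0 tcp [-0.7  9.4] rad 0.14
8.0 -57.0 21.0 clr 1.0 tcp [-0.2  9.4] rad 0.14
9.0 -56.5 21.0 clr 1.0 tcp [-0.5 10.4] rad 0.157
10.0 -56.0 21.0 clr 1.0 tcp [-0.9 11.3] rad 0.175
11.0 -55.5 21.0 clr 1.0 tcp [-1.3 12.3] rad 0.192
12.0 -55.0 21.0 clr 1.0 tcp [-1.7 13.2] rad 0.209
12.0 -54.5 21.0 cl
[... 725 characters left out ...]
1] rad 0.227
13.0 -47.0 22.0 clr 1.83 tcp [ 5.4 15.1] rad 0.227
13.0 -46.5 22.0 clr 1.91 tcp [ 5.9 15.1] rad 0.227
13.0 -46.0 22.0 clr 2.0 tcp [ 6.4 15.1] rad 0.227
13.0 -45.5 22.0 clr 2.0 tcp [ 6.9 15.1] rad 0.227
14.0 -45.0 22.0 clr 2.0 tcp [ 6.5 16.1] rad 0.244
15.0 -44.5 22.0 clr 2.0 tcp [ 6.  16.9] rad 0.262
16.0 -44.0 22.0 clr 2.0 tcp [ 5.5 17.8] rad 0.279
17.0 -43.5 22.5 clr 2.48 tcp [ 5.1 19.2] rad 0.297
18.0 -43.0 23.0 clr 2.51 tcp [ 4.6 20.5] rad 0.314
19.0 -42.5 23.5 clr 2.68 tcp [ 4.  21.8] rad 0.332
20.0 -42.0 24.0 clr 2.97 tcp [ 3.5 23.1] rad 0.349
[526.13846933 -17.24022806  59.81133597] [0.44828304 0.37701978 6.31822957] [ 0.01016604  0.25474184 -0.01254993] 36.43861927092075
```

Request:
step_arm --targets '[[[0,0,1,0,0,0],[0,0,2,0,0,0],[-0.3,0,2.5,0,-0.009,0],[-0.7,0,3.1,0,-0.017,0],[-1,0,3.7,-0.0005,-0.026,0],[-1.4,0,4.2,-0.0007,-0.035,0],[-1.6,0,4.7,-0.001,-0.044,0],[-1.7,0,5.2,-0.001,-0.052,0],[-2.1,0,5.8,-0.001,-0.061,0],[-2.4,0,6.3,-0.001,-0.07,0],[-2.4,0,6.3,-0.001,-0.07,0]]]'

```text
time: 8.17
tool_pos: [522.8, -17.1, 65.2]
tcp_rot: [175.9, -0.0, 88.9]
ft_force: [-1.1, -0.5, -1.9]
finger_gap: 15.3
grip_force: 35.3
```

```bash
python3 -c "
from h import *
s=r.sense();print(s['tool_pos'],s['tcp_rot'],s['ft_force'],s['wrist_torque'],s['grip_force'])"
```

```text
[522.75746461 -17.10468325  65.17188456] [ 1.75944846e+02 -1.94466074e-02  8.89162542e+01] [-1.08897002 -0.52689404 -1.9342534 ] [-0.02203741  0.04068222  0.01043498] 35.28895452618599
```

Request:
step_arm --targets '[[[0.7,0,0.3,0,0,0],[0.5,0,0.8,0,-0.009,0],[0.4,0,1.3,0,-0.017,0],[0.3,0,1.6,0,-0.026,0],[0.1,0,1.9,-0.0007,-0.035,0],[-0.3,0,2.4,-0.001,-0.044,0],[-0.7,0,2.9,-0.001,-0.052,0],[-0.9,0,3.4,-0.001,-0.061,0],[-0.9,0,3.9,-0.001,-0.07,0],[-0.5,0,3.9,-0.001,-0.07,0],[-0.5,0,3.9,-0.001,-0.07,0]]]'

```text
time: 9.08
tool_pos: [522.5, -17.2, 69.1]
tcp_rot: [172.0, -0.0, 88.9]
ft_force: [0.0, 0.0, -1.7]
finger_gap: 15.7
grip_force: 35.3
```

```bash
python3 -c "
from h import *
s=r.sense();print(s['tool_pos'],s['tcp_rot'],s['ft_force'],s['wrist_torque'],s['grip_force'])"
```

```text
[522.48309528 -17.17077235  69.11679891] [ 1.71959509e+02 -3.80605476e-02  8.89062676e+01] [ 0.02485645  0.03924907 -1.73088793] [0.05493218 0.16913675 0.01014735] 35.292700454592705
```

Request:
step_arm --targets '[[[0.8,0,0.1,0,0,0],[1.6,0,0.1,0,0,0],[2.5,0,0.1,0,0,0],[3.3,0,0.1,0,0,0],[3.2,0,0.6,0,-0.009,0],[3.1,0,1.1,0,-0.017,0],[2.9,0,1.6,0,-0.026,0],[2.7,0,2.0,-0.001,-0.035,0],[2.5,0,2.5,-0.001,-0.044,0],[2.3,0,3.0,-0.001,-0.052,0],[1.9,0,3.9,-0.001,-0.069,0],[1.9,0,3.9,-0.001,-0.069,0]]]'

```text
time: 10.08
tool_pos: [524.0, -17.1, 72.9]
tcp_rot: [168.0, -0.1, 88.9]
ft_force: [0.0, -0.7, -2.7]
finger_gap: 15.4
grip_force: 35.2
```

```bash
python3 -c "
from h import *
s=r.sense();print(s['tool_pos'],s['tcp_rot'],s['ft_force'],s['wrist_torque'],s['grip_force'])"
```

```text
[524.01470936 -17.09734515  72.85227014] [ 1.67956240e+02 -5.79258241e-02  8.89201128e+01] [ 0.04570872 -0.69483521 -2.71533586] [-0.02025582  0.18873471 -0.00907889] 35.24375595152378
```

Request:
step_arm --targets '[[[0.9,0,0.2,0,0,0],[1.8,0,0.4,0,0,0],[2.7,0,0.6,0,0,0],[3.8,0,0.6,0,0,0],[4.9,0,0.7,0,0,0],[5.5,0,1.2,0,-0.009,0],[6,0,1.6,0,-0.017,0],[7,0,1.8,0,-0.017,0],[8,0,2,0,-0.017,0],[9,0,2,0,-0.017,0],[9,0,2,0,-0.017,0]]]'

```text
time: 11.0
tool_pos: [533.7, -17.2, 75.1]
tcp_rot: [167.0, -0.1, 88.9]
ft_force: [-0.3, -0.9, -2.7]
finger_gap: 15.3
grip_force: 35.3
```

Run:
```python
from h import *
s=r.sense();print(s['tool_pos'],s['tcp_rot'],s['ft_force'],s['wrist_torque'],s['grip_force'])
s=vision.snapshot('side'); cv2.imwrite('pics/k4.png',cv2.resize(s['img'][160:245,270:370],None,fx=7,fy=7,interpolation=cv2.INTER_CUBIC))
```

```text
[533.66417168 -17.17746336  75.0692694 ] [ 1.67030236e+02 -7.20540842e-02  8.89150727e+01] [-0.27047437 -0.8792349  -2.68514643] [-0.00641236  0.20774598  0.00770651] 35.292580649256706
```

View pics/k4.png

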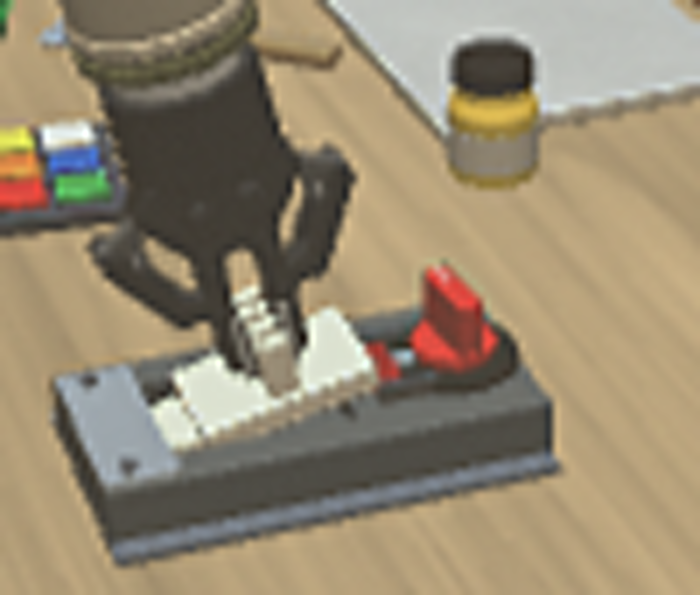

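The toe at (170,420) is just out from under the lip and the heel is above the keeper. I'll tip it further, lift and level.

Request:
step_arm --targets '[[[-0.4,0,1.2,0,-0.017,0],[-0.7,0,2.8,0,-0.045,0],[-1.5,0,4.5,0,-0.07,0],[-2,0,8,-0.002,-0.1,0],[-2,0,14,-0.002,-0.122,0],[-2,0,24,-0.002,-0.122,0],[-2,0,36,-0.002,-0.122,0],[-2,0,48,0,-0.08,0],[-2,0,60,0,0,0],[-2,0,72,0.002,0.08,0],[-2,0,80,0.004,0.16,0],[-2,0,85,0.004,0.227,0]]]'

```text
time: 12.05
tool_pos: [532.9, -17.4, 163.0]
tcp_rot: [-179.9, -0.0, 88.9]
ft_force: [0.8, 0.2, -2.7]
finger_gap: 15.2
grip_force: 35.6
```

Request:
step_arm --targets '[[[-1,-10,0,0,0,0.01],[-4,-35,0,0,0,0.02],[-7,-65,0,0,0,0.035],[-10,-97,0,0,0,0.05],[-14,-129,0,0,0,0.065],[-18,-161,0,0,0,0.08],[-22,-193,0,0,0,0.1],[-25,-225,0,0,0,0.12],[-28,-253,-15,0,0,0.135],[-30,-274,-30,0,0,0.145],[-31.5,-284,-45,0,0,0.145],[-31.5,-284,-60,0,0,0.145]]]'

```text
time: 13.05
tool_pos: [499.7, -304.3, 100.3]
tcp_rot: [-180.0, 0.1, 97.1]
ft_force: [-0.7, 0.8, -1.8]
finger_gap: 15.4
grip_force: 36.0
```

Request:
step_arm --targets '[[[0,0,-10,0,0,0],[0,0,-15,0,0,0],[0,0,-15,0,0,0],[0,0,-15,0,0,0]]]'

```text
time: 13.38
tool_pos: [500.3, -300.8, 85.5]
tcp_rot: [-180.0, -0.0, 97.2]
ft_force: [0.3, -0.4, -1.8]
finger_gap: 15.2
grip_force: 36.0
```

Run:
```python
from h import *
s=r.sense();print(s['tool_pos'],s['tcp_rot'],s['ft_force'],s['wrist_torque'],s['grip_force'])
s=vision.snapshot('side');t=vision.snapshot('top')
a=cv2.resize(s['img'][220:310,280:375],None,fx=5.5,fy=5.5,interpolation=cv2.INTER_CUBIC); b=cv2.resize(t['img'][195:275,385:445],None,fx=4,fy=4,interpolation=cv2.INTER_CUBIC)
c=np.zeros((max(a.shape[0],b.shape[0]),a.shape[1]+b.shape[1],3),np.uint8);c[:a.shape[0],:a.shape[1]]=a;c[:b.shape[0],a.shape[1]:]=b;cv2.imwrite('pics/k5.png',c);print(c.shape)
```

```text
[ 500.26947961 -300.80540127   85.45341923] [-1.79955048e+02 -4.54982580e-02  9.72492087e+01] [ 0.26204007 -0.37725407 -1.78999245] [-0.03637349 -0.00524188 -0.04684227] 35.97700551152229
(495, 762, 3)
```

View pics/k5.png

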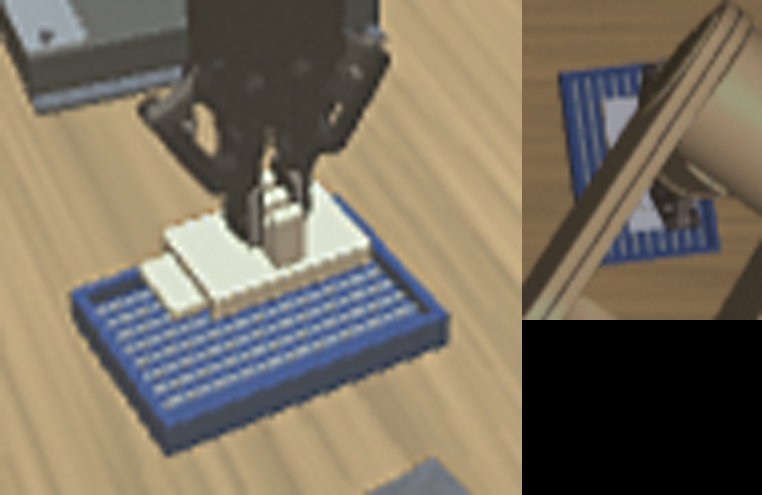

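The casting is held level, over the middle of the rack (rim corners near (75,300), (165,445), (445,320)). I'll lower it and watch for contact.

Request:
step_arm --targets '[[[0,0,-8,0,0,0],[0,0,-16,0,0,0],[0,0,-23,0,0,0],[0,0,-28,0,0,0],[0,0,-31,0,0,0],[0,0,-32.5,0,0,0],[0,0,-33.5,0,0,0],[0,0,-34,0,0,0],[0,0,-34,0,0,0]]]'

```text
time: 14.23
tool_pos: [500.0, -301.3, 51.1]
tcp_rot: [-180.0, -0.0, 97.2]
ft_force: [-0.3, 0.5, -2.3]
finger_gap: 15.5
grip_force: 36.1
```

Request:
step_arm --targets '[[[0,0,-0.4,0,0,0],[0,0,-0.8,0,0,0],[0,0,-0.8,0,0,0]]]'

```text
time: 14.48
tool_pos: [500.0, -301.2, 50.3]
tcp_rot: [-180.0, -0.0, 97.2]
ft_force: [1.5, 1.1, -2.8]
finger_gap: 15.6
grip_force: 36.1
```

Request:
step_arm --targets '[[[0,0,-0.3,0,0,0],[0,0,-0.6,0,0,0],[0,0,-0.6,0,0,0]]]'

```text
time: 14.73
tool_pos: [500.0, -301.2, 49.9]
tcp_rot: [-179.9, -0.0, 97.2]
ft_force: [-1.7, 1.4, 1.4]
finger_gap: 15.1
grip_force: 36.5
```

Request:
step_arm --targets '[[[0,0,0,0,0,0],[0,0,0,0,0,0]]]' --newtons 20

```text
time: 14.9
tool_pos: [500.0, -301.2, 49.9]
tcp_rot: [-179.9, -0.0, 97.2]
ft_force: [-2.4, 1.7, 3.8]
finger_gap: 15.1
grip_force: 36.8
```

Request:
step_arm --targets '[[[0,0,0,0,0,0],[0,0,0,0,0,0],[0,0,0,0,0,0],[0,0,0,0,0,0],[0,0,10,0,0,0],[0,0,30,0,0,0],[0,0,60,0,0,0],[0,0,95,0,0,0],[-10,30,130,0,0,0],[-20,65,140,0,0,0],[-30,100,145,0,0,0],[-40,135,145,0,0,0]]]' --fingers 0

```text
time: 15.9
tool_pos: [460.5, -165.6, 197.9]
tcp_rot: [179.8, 0.1, 97.2]
ft_force: [0.9, 0.6, 0.5]
finger_gap: 42.7
grip_force: 0.0
```

Request:
step_arm --targets '[[[-10,35,0,0,0,0],[-20,70,0,0,0,0],[-30,105,0,0,0,0],[-40,140,0,0,0,0],[-50,175,0,0,0,0],[-50,210,0,0,0,0],[-50,245,0,0,0,0],[-50,260,0,0,0,0],[-50,260,0,0,0,0]]]'

```text
time: 16.65
tool_pos: [409.7, 96.8, 195.5]
tcp_rot: [180.0, -0.1, 97.4]
ft_force: [0.1, -0.3, 0.2]
finger_gap: 42.8
grip_force: 0.0
```

Run:
```python
from h import *
s=r.sense();print(s['tool_pos'],s['ft_force'])
s=vision.snapshot('side');t=vision.snapshot('top')
a=cv2.resize(s['img'][190:310,270:375],None,fx=4.5,fy=4.5,interpolation=cv2.INTER_CUBIC); b=cv2.resize(t['img'][195:275,385:445],None,fx=5,fy=5,interpolation=cv2.INTER_CUBIC)
c=np.zeros((max(a.shape[0],b.shape[0]),a.shape[1]+b.shape[1],3),np.uint8);c[:a.shape[0],:a.shape[1]]=a;c[:b.shape[0],a.shape[1]:]=b;cv2.imwrite('pics/k6.png',c);print(c.shape)
```

```text
[409.68473576  96.77360486 195.47673393] [ 0.07525379 -0.29212846  0.24909538]
(540, 772, 3)
```

View pics/k6.png

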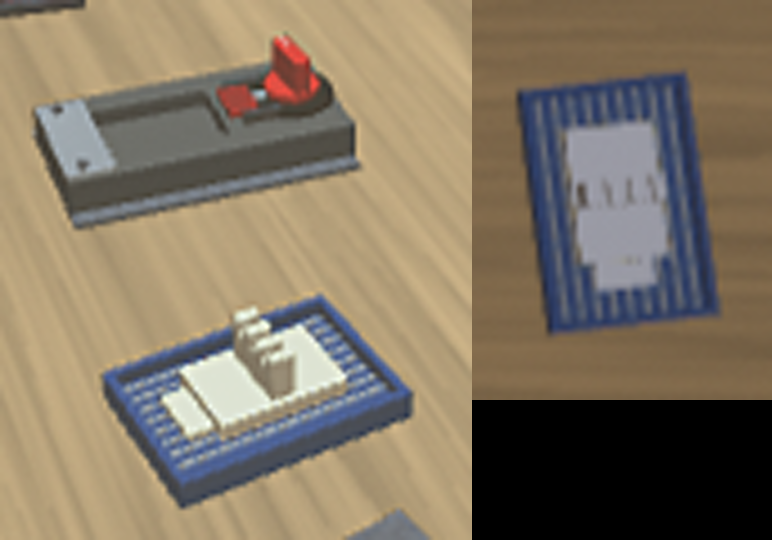

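The casting lies flat and ridge up inside the rim, around (260,380) in the side view. The mould is empty and the arm is clear of everything.

```bash
python3 -c "
from bench import r
print(r.hand_in())"
```

```text
the job is handed in; nothing more can be done
None
```

I turned the clamp until the keeper cleared the casting, drew the brush rest out without it binding, and laid it flat, ridge up, inside the rack's rim; the job is handed in at about 17 s, with no verdict returned.

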